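Isolate the microscope lamp and fit its condenser lens

ROBOT

A 6-joint arm with a two-finger parallel gripper is mounted at the origin on the work surface. World frame = base frame: x ahead of the robot, y to its left, z up, the work surface at z = 0. Lengths are in m, angles in degrees, forces in N, time in s.
With the tool pointing down it reaches from about 0.35 to 0.875 m from the base axis. Payload 4.2 kg.
Tool frame: the origin (TCP) lies at the centre of the arm's flange, where the gripper is bolted on; the fingertips stand 182 mm ahead of it and the grasp point (between the pads) lies 164 mm ahead of it (r.nose_length is the distance from the TCP to the fingertips, in m); z points along the fingers, y is the line along which they close (so a half turn about z gives the same grasp; the last joint's range is limited). The gripper opens to 87 mm and grips with 3 to 60 N. Pads are 19 mm wide; open, the fingers measure 117 mm over their backs; the gripper's body (75 mm by 190 mm) begins 51 mm behind the grasp point.
Start: joints at [86.723, 22.042, 0.453, 0, -68.411, -14.817], TCP at [0.194, 0.594, 0.405] pointing down, gripper open.
Joint ranges: [-179.83, 179.83], [-69.29, 118.12], [-61.27, 80.66], [-181.25, 117.63], [-171.15, -9.14], [-177.46, 177.46]. Speed limits (degrees/s): [159.86, 159.86, 180, 180, 180, 180].

INTERFACE

Orientations are given as a 3x3 rotation matrix whose columns are the frame's x, y, z axes.
In Python, from station import r, vision gives the robot as it stands. The module is installed in compiled form; this text tells all that it offers.
- The arm moves only by the shell command python3 -m creep 'ROWS'. ROWS is JSON, a list of rows, each a list of 7 numbers: the opening, from -1 (shut) to 1 (fully open), then the shift along the tool's x, y, z in mm, then the turn, a rotation vector about the tool's x, y, z in degrees. A call has 1 to 8 rows; each row is the pose to reach, as a shift and turn from the pose commanded when the call began, along the tool's axes at that moment; what a row does not reach only later rows make up. A row lasts 1/12 s, in which the tool goes at most 41.7 mm and 7.16 degrees, less where a joint would pass 70% of its speed; a pose out of reach is approached as far as the arm can. A call with a gripper value outside its range is refused whole. The fingers move at their own pace and stop on an object; the grip force is fixed at half the most. Time passes only in rows, so rows that repeat a pose let the fingers close. It gives the time, the measured TCP pose, the force, the opening and the grip force at its end, in the units of the state.
- r.sense(): the state, without advancing time (a new reading comes with each control period).
- vision.capture(name): name is "scene" or "top"; returns (picture, depth): 480x640x3 uint8, red, green, blue; 480x640 float32, m along the optical axis (not along the pixel's ray), 0 where there is no reading.
- vision.camera_model(name): a dict with "vertical_fov" (degrees; the focal length in pixels is half the picture's height over the tangent of half this angle, whatever the lens; pixels are square), "cx", "cy" (the principal point, pixels), "extrinsics" (4x4, takes a point from camera to world coordinates). Camera axes: x right, y down, z forward; pixel columns grow to the right and rows downward; lengths in m; the calibration is good to about 2 mm. A picture is of the moment at which its call begins. camera_model takes no time and is no camera call.
- r.finish_job(): hands the job in; it is judged then, once.
Trained networks look in the newest picture that a camera, given by its name, has taken for a name from the list of things; names that differ only in an ending like _2 or _b are one class to them, and where a whole thing is asked for, a point or a joint stands for the part that bears it (a point fixed in the world has none). Each returns a list of dicts, best first, with "conf" (0 to 1); they miss things now and then, are a little off and sometimes report something else, mostly with a low value. They report only what shows in the picture. A call takes as long as a camera call.
- vision.find_in(camera, thing): "uv" ([column, row] in pixels, amid what is visible of it).
- vision.cut_out(camera, thing): "region" (480x640 bool, what is visible of it) and "uv" ([column, row] in pixels, amid what is visible of it).
The state is a dict: "time_s": time; "joints": joint angles; "joint_velocities": joint speeds; "effort": joint torques, N m; "tcp_pos": TCP position; "ee_rot": TCP orientation; "wrist_force": force on the tool from outside, world axes, zero at the start; "moment": the same for the moment, N m; "gripper_width": opening from 0.0 (shut) to 1.0 (fully open); "gripper_force": force on a finger pad.
Only numpy, scipy, OpenCV 4.12 (cv2) and the standard library are available. Lean on these libraries where they do the work, as an engineer would, in place of code of your own. Each camera call takes 0.05 s, during which the arm holds its last target. There are 200 camera calls.

TASK

Swing the lamp isolator's handle to off so that the hole in its steel tab lines up with the hole in the fixed hasp lug, ready for a padlock, and let go. Then lower the condenser lens gently, glass up, into the round cell on top of the lamp house, rest the retaining ring on it (dropping neither) with the ring's two ears between the two clips, and turn the ring clockwise (from above) until its ears are snug against the stops under the clips. Leave the slide box, beaker and dropper bottle where they stand.

Things in the scene. Friction and masses are not known exactly. Their poses are not given: they have to be found in the camera images.
- isolator_handle (a joint): Turn of the isolator handle about the normal of its sloping panel, rad. Starts at on, between 0 and 0.35; grows anticlockwise as seen facing the panel. At 1.40 (off) the handle's hole lies over the hasp lug's hole. No detent there: travel goes on to 1.8. Turns stiffly (0.2 N m) and stays where it is left.
- handle_grip (a point): On the handle's turning axis, 34 mm out from the panel. z: the panel's outward normal; x: along the paddle towards its steel tab (both turn with the handle). Black paddle, 24 mm wide along y, from x -38 to +62 mm, standing 14 to 50 mm out from the panel, over a round hub of 68 mm diameter, 15 mm high. The steel tab, 30 mm wide, 14 to 20 mm out from the panel, reaches to x 104 mm.
- handle_hole (a point): Centre of the 14 mm hole in the handle's steel tab, 82 mm from the turning axis, 13 mm out from the panel. Axes as handle_grip.
- hasp_hole (a point): On the centre line of the 14 mm hole in the fixed hasp lug, 82 mm from the turning axis, taken 13 mm out from the panel so that it coincides with handle_hole when the holes line up. Axes as hasp_lug.
- hasp_lug: Fixed steel hasp lug, 34 mm square, 10 mm high, on the isolator's sloping panel. Origin: on the panel's surface at the handle's turning axis. z: the panel's outward normal, leaning 35 degrees from vertical; x: level, from the axis towards the hasp hole; y: up the slope. Panel 220 mm (x) by 244 mm (y), on a fixed light grey wedge-shaped box 230 x 210 mm in plan, 50 mm high in front, 190 mm behind.
- lamphouse: Cream lamp house, 150 x 150 mm, 80 mm high, fixed to the bench, the lens cell in the middle of its aluminium top. Origin: centre of its underside, z up. Two steel clips stand on the top at +x and -x of the cell: posts 46 to 56 mm from the cell's axis, 36 mm wide along y, 30 mm high, with arms reaching inwards to 34 mm from the axis, the arms' undersides 24 mm above the top.
- cell (a point): Centre of the cell's mouth, level with the lamp house's top, 80 mm above the bench: a round recess of 63.5 mm diameter, 10 mm deep, flat floor. Axes as lamphouse.
- clip (a point): Middle of the upper face of the arm of the +x clip, 30 mm above the lamp house's top. Ring ears pass down between the clips when the ring's x is 55 to 125 degrees anticlockwise (from above) of the lamp house's x. The other clip is the same, half a turn on.
- stop (a point): Centre of the stop under the +x clip's arm, a steel block from y -10.8 to -18 mm in the lamphouse frame; the -x clip has its stop at +y. Ears turned clockwise run under the arms and meet the stops when the ring's x and the lamp house's x are parallel (within about 3 degrees).
- lens: Condenser lens in a black round mount, 60 mm diameter, 24 mm high, with a domed glass on top (6 mm high, 48 mm across). About 0.16 kg; starts flat on the bench, glass up. Origin: centre of its underside, z up. Seated in the cell, the mount stands 14 mm proud of the lamp house's top.
- retainer: Aluminium retaining ring: upright collar, 60 mm outer and 46 mm inner diameter, 42 mm high, with two flat ears at its foot at +x and -x, 20 mm wide, 7 mm thick, reaching 42 mm from the axis. About 0.14 kg; starts upright on the bench. Origin: centre of underside, z up. Half a turn makes no difference. On the seated lens its underside is 14 mm above the lamp house's top.
- slide_box: Bystander: grey slide box, 80 x 100 x 32 mm, loose. Origin under its centre.
- dropper: Bystander: amber dropper bottle, 40 mm diameter, 85 mm high, loose. Origin under its centre.
- beaker: Bystander: glass beaker, 68 mm diameter, 80 mm high, loose. Origin under its centre.

How it is judged (in metres and radians):
On the way, in this order (a step that is already met when the one before it is completed fails the run):
1. the isolator handle is at off with its hole over the hasp hole (within 5 mm), let go and still (distance between handle_hole and hasp_hole below 0.005 m and contact force between the fingers and isolator_handle below 0.1 N and velocity of joint isolator_handle between -0.02 and 0.02 rad/s), for 0.2 s.
2. the lens lies flat on the floor of the cell, let go (horizontal distance between lens and cell below 0.004 m and z of lens in the frame of cell below -0.008 m and angle between lens's own z axis and vertical below 0.08 rad and contact force between the fingers and lens below 0.1 N), for 0.2 s.
3. the ring rests on the lens, its ears between the clips (at least 45 degrees from the snug position) (horizontal distance between retainer and cell below 0.006 m and z of retainer in the frame of cell below 0.0165 m and angle between the x axis of retainer and the x axis of lamphouse, either way round above 0.785 rad and angle between retainer's own z axis and vertical below 0.08 rad), for 0.05 s.
At the end, for the whole second after the job is handed in: Handle hole within 5 mm of the hasp hole; lens flat on the cell floor (within 4 mm of centre); ring resting flat on the lens (within 6 mm of centre, underside under 16.5 mm above the lamp house top), ears within 7 degrees of parallel with the clips; lens and ring at rest (distance between handle_hole and hasp_hole below 0.005 m and horizontal distance between lens and cell below 0.004 m and z of lens in the frame of cell below -0.008 m and angle between each of lens, retainer's own z axis and vertical below 0.08 rad and horizontal distance between retainer and cell below 0.006 m and z of retainer in the frame of cell below 0.0165 m and angle between the x axis of retainer and the x axis of lamphouse, either way round below 0.12 rad and linear speed of each of retainer, lens below 0.02 m/s); the robot touches nothing.
It fails at once if the slide box, the beaker or the dropper bottle is pushed more than 40 mm from its place (distance of any of slide_box, beaker, dropper from where it was at the start of the episode above 0.04 m).
It fails at once if the lens or the ring falls freely more than about 20 mm (faster than 0.6 m/s while not in the fingers) ((linear speed of lens above 0.6 m/s and contact force between the fingers and lens below 0.1 N) or (linear speed of retainer above 0.6 m/s and contact force between the fingers and retainer below 0.1 N)).
It also fails if it takes over 64 s, if anything falls off the work surface, if the arm or the gripper's body presses on something with over 40 N, if the wrist force passes 120 N, or if a joint passes its speed limit or range.

## Working session

There is one attempt and no reset: what is moved stays moved. The work goes in short steps, Python scripts to look and compute and a shell command to move; the robot and the scene stay as the last step left them, time stands still between calls to the robot, and variables do not carry over. Pictures are saved under pics/ and viewed, at most 10 in all, crops included, and the job is handed in when it is done.

```bash
mkdir -p pics; cat > h.py <<'E'
import numpy as np, cv2
from station import r, vision
def cap(n):
    p,d=vision.capture(n); return p,d
def model(n):
    m=vision.camera_model(n); f=240/np.tan(np.radians(m["vertical_fov"])/2); return f,m["cx"],m["cy"],np.array(m["extrinsics"])
def cloud(n,d):
    f,cx,cy,E=model(n); v,u=np.mgrid[:480,:640]
    P=np.stack([(u-cx)/f*d,(v-cy)/f*d,d],-1)@E[:3,:3].T+E[:3,3]; P[d==0]=np.nan; return P
def proj(n,X):
    f,cx,cy,E=model(n); p=(np.asarray(X)-E[:3,3])@E[:3,:3]; return f*p[...,0]/p[...,2]+cx, f*p[...,1]/p[...,2]+cy
E
python3 - <<'E'
from h import *
np.set_printoptions(precision=4,suppress=True)
for n in ["scene","top"]:
    p,d=cap(n); cv2.imwrite(f"pics/{n}0.png",p[:,:,::-1]); P=cloud(n,d)
    np.save(f"/tmp/{n}.npy",P); print(n,vision.camera_model(n))
    for t in ["handle_grip","hasp_lug","lamphouse","lens","retainer","slide_box","dropper","beaker"]:
        for o in vision.cut_out(n,t)[:2]:
            q=P[o["region"]]; q=q[~np.isnan(q[:,0])]
            print(t,round(o["conf"],2),np.round(o["uv"]),o["region"].sum(), *( (np.median(q,0),np.percentile(q,2,axis=0),np.percentile(q,98,axis=0)) if len(q) else ()))
print(r.sense())
E
```

```text
scene {'vertical_fov': 55.823703538754955, 'cx': 322.14202680606036, 'cy': 245.31608034304023, 'extrinsics': array([[-0.4527,  0.7672, -0.4543,  1.0115],
       [ 0.8915,  0.3807, -0.2456,  0.1945],
       [-0.0155, -0.5162, -0.8563,  1.0487],
       [ 0.    ,  0.    ,  0.    ,  1.    ]])}
handle_grip 0.69 [318. 285.] 4180 [ 0.5957 -0.0416  0.0778] [ 0.513  -0.1189  0.0048] [0.6534 0.0227 0.1102]
handle_grip 0.59 [443. 309.] 1316 [0.5602 0.2351 0.1421] [0.5306 0.1716 0.084 ] [0.585  0.2782 0.1775]
hasp_lug 0.74 [443. 317.] 2074 [0.5654 0.2444 0.1375] [0.5144 0.1755 0.0866] [0.6442 0.296  0.179 ]
lamphouse 0.81 [318. 285.] 4102 [ 0.5962 -0.0413  0.0779] [ 0.5143 -0.1177  0.0121] [0.6534 0.0227 0.1102]
lens 0.59 [264. 213.] 392 [ 0.458  -0.2864  0.0247] [ 0.4254 -0.3174  0.0014] [ 0.4811 -0.2625  0.0309]
lens 0.4 [384. 245.] 765 [0.4042 0.043  0.0514] [0.3845 0.0143 0.0029] [0.4467 0.0738 0.0813]
retainer 0.9 [215. 254.] 538 [ 0.6036 -0.3427  0.0243] [ 0.5761 -0.3783 -0.0012] [ 0.6303 -0.3128  0.0438]
slide_box 0.73 [331. 236.] 1103 [ 0.4264 -0.0973  0.0308] [ 0.3804 -0.1478  0.0086] [
[... 1533 characters left out ...]
14 0.0749 0.0819]
beaker 0.67 [436. 213.] 435 [ 0.5931 -0.3396  0.0374] [ 0.5687 -0.3709  0.0053] [ 0.6226 -0.3117  0.0447]
{'time_s': 0.9, 'joints': array([ 86.7232,  22.0411,   0.4522,   0.0014, -68.4091, -14.8165]), 'joint_velocities': array([-0.0276, -0.0696,  0.0966,  0.032 ,  0.094 , -0.1528]), 'effort': array([ -0.0004, -39.0456,  18.7623,   4.2244,   0.0155,  -0.    ]), 'tcp_pos': array([0.1941, 0.5941, 0.4048]), 'ee_rot': array([[ 0.9506, -0.3106,  0.    ],
       [-0.3106, -0.9506,  0.    ],
       [ 0.    , -0.    , -1.    ]]), 'wrist_force': array([-0.3409,  0.2976,  0.3276]), 'moment': array([-0.0109, -0.0248,  0.0441]), 'gripper_force': 0.0, 'gripper_width': 0.9965742074022762}
```

View pics/scene0.png

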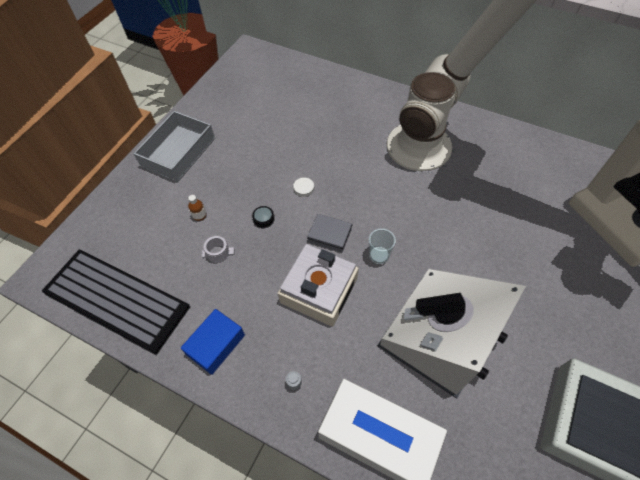

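View pics/top0.png

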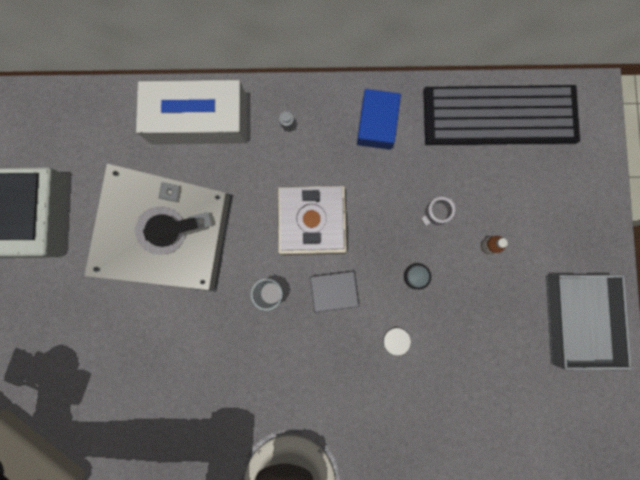

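The scene view shows the isolator handle at (440,306) with its tab at left (410,314), the lug at (431,341), the lamp house at (318,280), the lens at (263,216), and the ring at (216,248) with ears at (203,254) and (232,251). The top view shows the handle at (162,230), lug at (170,192), lens at (418,276) and ring at (441,210). The networks agree on these, apart from the low-confidence extras.

```bash
python3 - <<'E'
from h import *
np.set_printoptions(precision=4,suppress=True)
T=np.load("/tmp/top.npy");S=np.load("/tmp/scene.npy")
for nm,P,(u0,u1,v0,v1) in [("top",T,(80,240,155,295)),("scene",S,(375,530,265,395))]:
    m=np.zeros((480,640),bool); m[v0:v1,u0:u1]=1; m&=np.nan_to_num(P[...,2])>0.045
    q=P[m]; best=None; rng=np.random.default_rng(0)
    for _ in range(500):
        a=q[rng.choice(len(q),3,False)]; n=np.cross(a[1]-a[0],a[2]-a[0]); L=np.linalg.norm(n)
        if L<1e-5: continue
        n/=L; n*=np.sign(n[2]); 
        if abs(np.degrees(np.arccos(n[2]))-35)>4: continue
        k=abs((q-a[0])@n)<.003
        if best is None or k.sum()>best.sum(): best=k
    w=q[best]; c=w.mean(0); n=np.linalg.svd(w-c)[2][2]; n*=np.sign(n[2])
    x=np.array([n[1],-n[0],0]); x/=np.linalg.norm(x)   # level
    if x[0]<0:x=-x
    y=np.cross(n,x)
    print(nm,"n",n,np.degrees(np.arccos(n[2])),"x",x,"y",y,best.sum())
    # panel rect via minAreaRect of inliers
    l=np.c_[(w-c)@x,(w-c)@y]; R=cv2.minAreaRect((l*1000).astype(np.float32)); print("rect",R, "ctr",c+x*R[0][0]/1000+y*R[0][1]/1000)
    h=(q-c)@n; l=np.c_[(q-c)@x,(q-c)@y]
    for a,b in [(.006,.013),(.013,.018),(.017,.024),(.042,.056)]:
        k=(h>a)&(h<b); R=cv2.minAreaRect((l[k]*1000).astype(np.float32)); mm=l[k].mean(0); print(a,b,k.sum(),R,"mean",mm, c+x*mm[0]+y*mm[1])
    k=(h>.04)&(h<.058); e=l[k]; V=np.linalg.svd(e-e.mean(0))[2][0]; print("paddle top dir deg",np.degrees(np.arctan2(V[1],V[0])), "c",c)
# lamphouse
for nm,P in [("top",T),("scene",S)]:
    X=P[...,0];Y=P[...,1];Z=P[...,2]
    m=(abs(X-.575)<.12)&(abs(Y+.05)<.12)&(abs(Z-.08)<.006)
    R=cv2.minAreaRect((P[m][:,:2]*1000).astype(np.float32)); print(nm,"lamp",R,np.median(P[m][:,2]))
    m=(abs(X-.575)<.09)&(abs(Y+.05)<.09)&(Z>.1)&(Z<.118); q=P[m][:,:2]; k,lab,cc=cv2.kmeans(q.astype(np.float32),2,None,(3,50,1e-5),5,0); print("clips",cc,cc.mean(0),cc[0]-cc[1])
    m=(abs(X-.45)<.06)&(abs(Y+.29)<.06)&(Z>.012)&(Z<.036); print("lens",cv2.minEnclosingCircle((P[m][:,:2]*1000).astype(np.float32)),P[m].mean(0))
    m=(abs(X-.6)<.07)&(abs(Y+.342)<.07)&(Z>.035)&(Z<.05); print("ring",cv2.minEnclosingCircle((P[m][:,:2]*1000).astype(np.float32)),P[m].mean(0),m.sum())
    m=(abs(X-.6)<.07)&(abs(Y+.342)<.07)&(Z>.004)&(Z<.012); print("ears",P[m])
E
python3 - <<'E'
import cv2
a=cv2.imread('pics/scene0.png')[225:275,185:245]; b=cv2.imread('pics/top0.png')[185:235,410:470]
c=cv2.imread('pics/top0.png')[180:260,270:350];d=cv2.imread('pics/top0.png')[180:260,140:220]
cv2.imwrite('pics/c1.png',cv2.vconcat([cv2.resize(cv2.hconcat([a,b]),(800,333),interpolation=2),cv2.resize(cv2.hconcat([c,d]),(800,400)) [:, :]])[:,:])
i=cv2.imread('pics/c1.png'); cv2.imwrite('pics/c1.png',cv2.resize(i,(640,586)))
E
```

```text
top n [-0.0887 -0.5663  0.8194] 34.97492627721892 x [ 0.988  -0.1547 -0.    ] y [0.1267 0.8095 0.5732] 10229
rect ((4.8001251220703125, -13.9249267578125), (220.16064453125, 247.14564514160156), 0.05240822583436966) ctr [0.5471 0.2577 0.1195]
0.006 0.013 335 ((31.659671783447266, -9.738685607910156), (144.27891540527344, 210.06776428222656), 1.5882353782653809) mean [ 0.0652 -0.0098] [0.6073 0.2517 0.1219]
0.013 0.018 428 ((24.53038787841797, -29.845680236816406), (126.64842987060547, 119.5486068725586), 59.645301818847656) mean [ 0.0084 -0.0156] [0.5505 0.2558 0.1185]
0.017 0.024 245 ((15.360221862792969, -41.82563781738281), (57.793556213378906, 139.02267456054688), 23.98409652709961) mean [ 0.0307 -0.0649] [0.5662 0.2124 0.0903]
0.042 0.056 619 ((9.600408554077148, -22.838455200195312), (24.153228759765625, 99.82604217529297), 25.419832229614258) mean [ 0.009  -0.0208] [0.5504 0.2515 0.1156]
paddle top dir deg -64.49743214239413 c [0.5442 0.2697 0.1275]
scene n [-0.0864 -0.5669  0.8192] 34.993804052771466 x [ 0.9886 -0.1507 -0.    ] y [0.1235 0.8099 0.5735] 6810
rect ((-5.36940765
[... 8111 characters left out ...]
 0.6295 -0.3538  0.0064]
 [ 0.6296 -0.3496  0.0099]
 [ 0.6163 -0.3201  0.0119]
 [ 0.6137 -0.3195  0.0084]
 [ 0.6127 -0.317   0.0087]
 [ 0.646  -0.3812  0.0055]
 [ 0.6307 -0.3459  0.0092]
 [ 0.6284 -0.3451  0.0061]
 [ 0.6232 -0.3283  0.0112]
 [ 0.6195 -0.3214  0.0108]
 [ 0.6169 -0.3209  0.007 ]
 [ 0.6304 -0.3442  0.0045]
 [ 0.6293 -0.3417  0.0047]
 [ 0.6294 -0.3375  0.0084]
 [ 0.6275 -0.3362  0.0063]
 [ 0.6275 -0.3321  0.0096]
 [ 0.6251 -0.3314  0.0064]
 [ 0.6244 -0.3284  0.0075]
 [ 0.6224 -0.3271  0.0054]
 [ 0.6208 -0.3254  0.0042]
 [ 0.6196 -0.323   0.0041]
 [ 0.6553 -0.3879  0.0042]
 [ 0.6281 -0.3292  0.0074]
 [ 0.6105 -0.2912  0.0041]
 [ 0.665  -0.3457  0.0053]
 [ 0.6667 -0.2979  0.0042]]
```

View pics/c1.png

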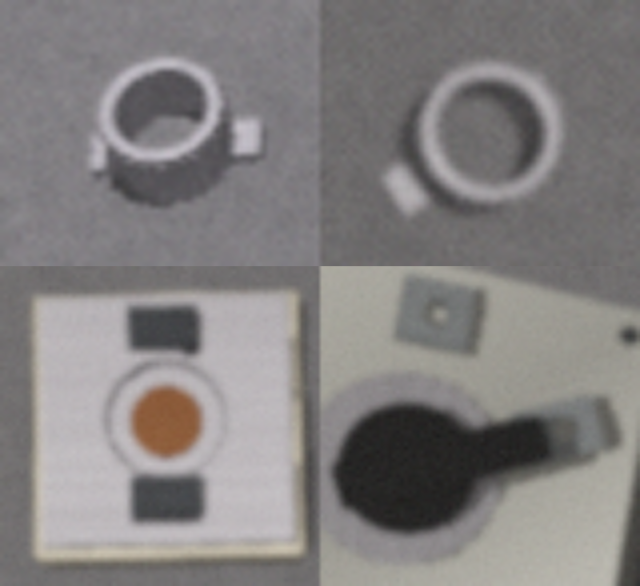

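The crops show the ring with one ear at its lower left in the top view (axis about 126° in world), clips along world x, and a handle tab still about 64.5° short of the lug. The handle axis coincides with the panel centre to 2 mm, so I can plan the first move.

```bash
cat >> h.py <<'E'
from scipy.spatial.transform import Rotation as Ro
def go(p,R):
    s=r.sense(); R0=s["ee_rot"]
    return np.round(R0.T@(np.asarray(p)-s["tcp_pos"])*1000,1), np.round(Ro.from_matrix(R0.T@R).as_rotvec(degrees=True),2)
N=np.array([-.0876,-.5666,.8193]);N/=np.linalg.norm(N)
XL=np.array([.9883,-.1527,0]);XL-=N*(XL@N);XL/=np.linalg.norm(XL);YL=np.cross(N,XL)
O=np.array([.5478,.2592,.1205])
def hpose(deg,out):
    a=np.radians(deg); x=np.cos(a)*XL+np.sin(a)*YL; z=-N
    return O+N*(out+.164), np.c_[x,np.cross(z,x),z]
def down(x,y,zgrasp,yaw):  # yaw of tool x in world
    a=np.radians(yaw); X=np.array([np.cos(a),np.sin(a),0]); Z=np.array([0,0,-1.])
    return np.array([x,y,zgrasp+.164]), np.c_[X,np.cross(Z,X),Z]
def st():
    s=r.sense(); print("t",s["time_s"],"tcp",s["tcp_pos"].round(4),"J",s["joints"].round(1),"F",s["wrist_force"].round(1),"M",s["moment"].round(2),"g",round(s["gripper_width"],3),s["gripper_force"])
E
python3 - <<'E'
from h import *
print(go(*hpose(-64.5,.13)), hpose(-64.5,.13))
E
python3 -m creep '[[1,0,0,-40,0,0,0],[1,0,0,-80,0,0,0],[1,0,0,-100,0,0,0]]'
python3 - <<'E'
from h import *
print(go(*hpose(-64.5,.13)))
E
```

```text
(array([467.5, 374.8,  43.4]), array([ 29.06, -21.82,  53.41])) (array([0.52204511, 0.09261642, 0.3613788 ]), array([[ 0.31254157, -0.94585607,  0.08760167],
       [-0.79658101, -0.21073886,  0.56661082],
       [-0.51747121, -0.24687127, -0.81931564]]))
time_s: 1.15
tcp_pos: [0.1944, 0.5941, 0.5101]
ee_rot: [[0.951, -0.31, 0.003], [-0.31, -0.951, 0.007], [0.001, -0.007, -1.0]]
wrist_force: [0.9, 1.0, 1.4]
gripper_width: 1.0
gripper_force: 0.0
(array([467. , 376.2, 146.3]), array([ 28.66, -21.64,  53.51]))
```

```bash

python3 -m creep '[[1,467,376,140,28.7,-21.6,53.5],[1,467,376,140,28.7,-21.6,53.5],[1,467,376,140,28.7,-21.6,53.5],[1,467,376,140,28.7,-21.6,53.5],[1,467,376,140,28.7,-21.6,53.5],[1,467,376,140,28.7,-21.6,53.5],[1,467,376,140,28.7,-21.6,53.5],[1,467,376,140,28.7,-21.6,53.5]]'
python3 - <<'E'
from h import *
print(go(*hpose(-64.5,.13)));st()
E
```

```text
time_s: 1.82
tcp_pos: [0.3714, 0.32, 0.429]
ee_rot: [[0.401, -0.915, 0.052], [-0.795, -0.32, 0.516], [-0.455, -0.248, -0.855]]
wrist_force: [1.9, 0.6, -0.0]
gripper_width: 0.998
gripper_force: 0.0
(array([272. , -48.3, -51.6]), array([ 3.19, -2.61,  5.65]))
t 1.8167 tcp [0.3714 0.32   0.429 ] J [ 54.6   3.9 -14.7 -21.  -45.6 -20.4] F [ 1.9  0.6 -0. ] M [-0.94  0.03  0.01] g 0.998 0.0
```

```bash

python3 -m creep '[[1,260,-48,-48,2.5,-2,4.5],[1,260,-48,-48,2.5,-2,4.5],[1,260,-48,-48,2.5,-2,4.5],[1,260,-48,-48,2.5,-2,4.5],[1,260,-48,-48,2.5,-2,4.5],[1,260,-48,-48,2.5,-2,4.5],[1,260,-48,-48,2.5,-2,4.5],[1,260,-48,-48,2.5,-2,4.5]]' >/dev/null
python3 -m creep '[[1,0,0,0,0,0,0],[1,0,0,0,0,0,0],[1,0,0,0,0,0,0]]'
python3 - <<'E'
from h import *
print(go(*hpose(-64.5,.13)));st()
E
```

```text
time_s: 2.73
tcp_pos: [0.5173, 0.1072, 0.365]
ee_rot: [[0.336, -0.939, 0.077], [-0.798, -0.24, 0.553], [-0.501, -0.247, -0.829]]
wrist_force: [1.1, -0.6, -0.2]
gripper_width: 1.004
gripper_force: 0.0
(array([15.1, -0.1, -4.7]), array([ 0.89, -0.7 ,  1.47]))
t 2.7333 tcp [0.5173 0.1072 0.365 ] J [ 19.   13.7  -7.6 -36.2 -57.5  16.2] F [ 1.1 -0.6 -0.2] M [-1.06  0.17  0.05] g 1.004 0.0
```

```bash

python3 -m creep '[[1,15,0,-4,0.9,-0.7,1.5],[1,15,0,15,0.9,-0.7,1.5],[1,15,0,35,0.9,-0.7,1.5],[1,15,0,50,0.9,-0.7,1.5],[1,15,0,50,0.9,-0.7,1.5],[1,15,0,50,0.9,-0.7,1.5]]'
python3 - <<'E'
from h import *
print(go(*hpose(-64.5,.04)));st()
p,d=cap("scene"); c=p[225:385,340:540]; cv2.imwrite("pics/a1.png",cv2.resize(c,(750,600),interpolation=2)[:,:,::-1])
E
```

```text
time_s: 3.23
tcp_pos: [0.5262, 0.1231, 0.3156]
ee_rot: [[0.312, -0.946, 0.086], [-0.797, -0.212, 0.566], [-0.517, -0.245, -0.82]]
wrist_force: [-0.4, -1.0, -0.1]
gripper_width: 1.0
gripper_force: 0.0
(array([-0.7, -1. , 34.8]), array([ 0.1 , -0.02, -0.01]))
t 3.2333 tcp [0.5262 0.1231 0.3156] J [ 19.6  17.8  -9.  -39.6 -52.3  19. ] F [-0.4 -1.  -0.1] M [-1.09  0.14 -0.08] g 1.0 0.0
```

View pics/a1.png

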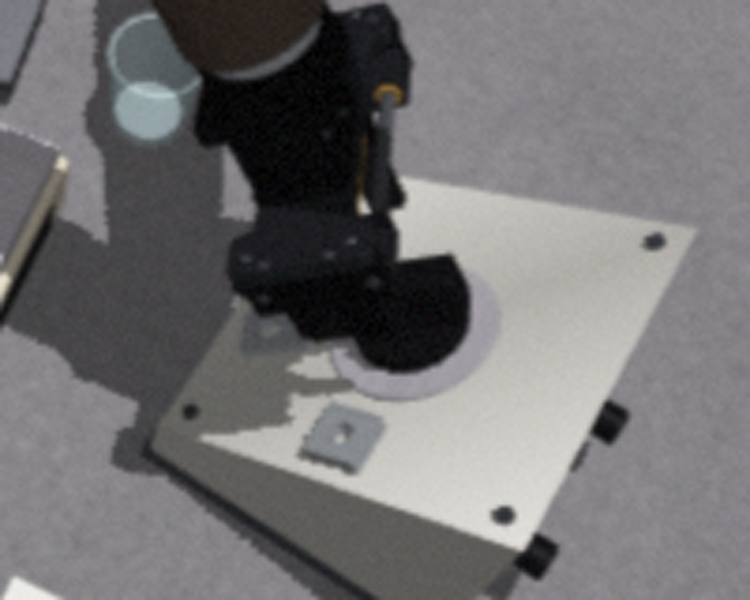

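The fingers straddle the black paddle, one at (385,150) on the far side and one at (310,260) on the near side. Descend and close.

```bash

python3 -m creep '[[1,0,-1,15,0,0,0],[1,0,-1,30,0,0,0],[1,0,-1,35,0,0,0],[1,0,-1,35,0,0,0],[-1,0,-1,35,0,0,0],[-1,0,-1,35,0,0,0],[-1,0,-1,35,0,0,0],[-1,0,-1,35,0,0,0]]'
python3 -m creep '[[-1,0,0,0,0,0,0],[-1,0,0,0,0,0,0],[-1,0,0,0,0,0,0],[-1,0,0,0,0,0,0]]'
python3 - <<'E'
from h import *
print(go(*hpose(-64.5,.04)), go(*hpose(0,.04)));st()
E
```

```text
time_s: 3.95
tcp_pos: [0.5308, 0.1418, 0.2874]
ee_rot: [[0.311, -0.946, 0.089], [-0.797, -0.209, 0.566], [-0.517, -0.247, -0.819]]
wrist_force: [0.2, -0.5, 0.7]
gripper_width: 0.782
gripper_force: 0.0
time_s: 4.28
tcp_pos: [0.5307, 0.1419, 0.2871]
ee_rot: [[0.31, -0.947, 0.088], [-0.797, -0.209, 0.566], [-0.517, -0.246, -0.82]]
wrist_force: [0.1, 0.3, 0.4]
gripper_width: 0.471
gripper_force: 0.0
(array([-1.9,  0.3,  0.4]), array([-0.02, -0.04, -0.13])) (array([-1.9,  0.3,  0.4]), array([ 0.000e+00, -5.000e-02, -6.463e+01]))
t 4.2833 tcp [0.5307 0.1419 0.2871] J [ 21.1  20.4  -9.4 -41.1 -49.   20.1] F [0.1 0.3 0.4] M [-1.1   0.13 -0.02] g 0.471 0.0
```

```bash

python3 -m creep '[[-1,0,0,0,0,0,0],[-1,0,0,0,0,0,0],[-1,0,0,0,0,0,0],[-1,0,0,0,0,0,0],[-1,0,0,0,0,0,0]]'
python3 - <<'E'
from h import *
print(go(*hpose(0,.04)));st()
E
```

```text
time_s: 4.7
tcp_pos: [0.5304, 0.1419, 0.2869]
ee_rot: [[0.31, -0.947, 0.087], [-0.797, -0.209, 0.566], [-0.518, -0.245, -0.82]]
wrist_force: [-2.6, -0.6, 0.6]
gripper_width: 0.274
gripper_force: 30.0
(array([-1.9, -0.1,  0.3]), array([ 7.000e-02,  1.000e-02, -6.463e+01]))
t 4.7 tcp [0.5304 0.1419 0.2869] J [ 21.1  20.4  -9.5 -41.1 -49.   20.1] F [-2.6 -0.6  0.6] M [-1.17  0.54  0.32] g 0.274 29.997731940820813
```

```bash

python3 -m creep '[[-1,0,0,0,0,0,-6],[-1,0,0,0,0,0,-12],[-1,0,0,0,0,0,-18],[-1,0,0,0,0,0,-24],[-1,0,0,0,0,0,-30],[-1,0,0,0,0,0,-36],[-1,0,0,0,0,0,-42],[-1,0,0,0,0,0,-48]]'
python3 -m creep '[[-1,0,0,0,0,0,-6],[-1,0,0,0,0,0,-12],[-1,0,0,0,0,0,-16.6],[-1,0,0,0,0,0,-16.6],[-1,0,0,0,0,0,-16.6],[-1,0,0,0,0,0,-16.6]]'
python3 - <<'E'
from h import *
print(go(*hpose(0,.04)));st()
E
```

```text
time_s: 5.37
tcp_pos: [0.5306, 0.1421, 0.287]
ee_rot: [[0.913, -0.399, 0.088], [-0.375, -0.734, 0.566], [-0.162, -0.55, -0.819]]
wrist_force: [-0.2, -0.8, 0.6]
gripper_width: 0.277
gripper_force: 30.0
time_s: 5.87
tcp_pos: [0.5307, 0.1422, 0.2871]
ee_rot: [[0.988, -0.127, 0.088], [-0.154, -0.81, 0.566], [-0.001, -0.573, -0.82]]
wrist_force: [-2.1, 0.9, 0.8]
gripper_width: 0.27
gripper_force: 30.0
(array([-1. , -1.3,  0.3]), array([ 0.02, -0.01, -0.08]))
t 5.8667 tcp [0.5307 0.1422 0.2871] J [ 21.1  20.4  -9.4 -41.1 -49.   84.6] F [-2.1  0.9  0.8] M [-0.82  0.42  0.4 ] g 0.27 30.008395314216614
```

```bash

python3 -m creep '[[0.3,0,0,0,0,0,0],[0.3,0,0,0,0,0,0],[0.3,0,0,0,0,0,0],[0.3,0,0,0,0,0,0],[0.3,0,0,-20,0,0,0],[0.6,0,0,-50,0,0,0],[0.6,0,0,-85,0,0,0],[0.6,0,0,-120,0,0,0]]'
python3 - <<'E'
from h import *
from scipy.optimize import least_squares
np.set_printoptions(precision=4,suppress=True)
for n in ["scene","top"]:
    p,d=cap(n); P=cloud(n,d); L=(P-O); h=L@N; a=L@XL; b=L@YL
    k=(h>.042)&(h<.056)&(abs(a)<.11)&(abs(b)<.09)
    R=cv2.minAreaRect((np.c_[a[k],b[k]]*1000).astype(np.float32)); print(n,k.sum(),R)
    cv2.imwrite(f"pics/b_{n}.png",p[:,:,::-1])
a=cv2.imread("pics/b_top.png")[160:300,80:240];b=cv2.imread("pics/b_scene.png")[260:400,375:535]
cv2.imwrite("pics/b.png",cv2.resize(cv2.hconcat([a,b]),(800,350)))
print(go(*down(.450,-.291,.15,0)));st()
E
```

```text
time_s: 6.53
tcp_pos: [0.5199, 0.0734, 0.386]
ee_rot: [[0.988, -0.126, 0.087], [-0.153, -0.81, 0.565], [-0.001, -0.572, -0.82]]
wrist_force: [1.3, 0.4, 0.8]
gripper_width: 0.762
gripper_force: 0.0
scene 474 ((12.904029846191406, -0.5757589340209961), (101.01142120361328, 25.890321731567383), 0.5730410218238831)
top 0 ((0.0, 0.0), (0.0, 0.0), 0.0)
(array([ -14.4,  346.7, -149.6]), array([-34.96,  -3.38,  -8.49]))
t 6.6333 tcp [0.521  0.0721 0.391 ] J [ 14.8  12.3  -5.6 -36.5 -61.3  81.3] F [0.1 0.5 0.7] M [-1.07  0.13  0.  ] g 0.785 0.0
```

View pics/b.png

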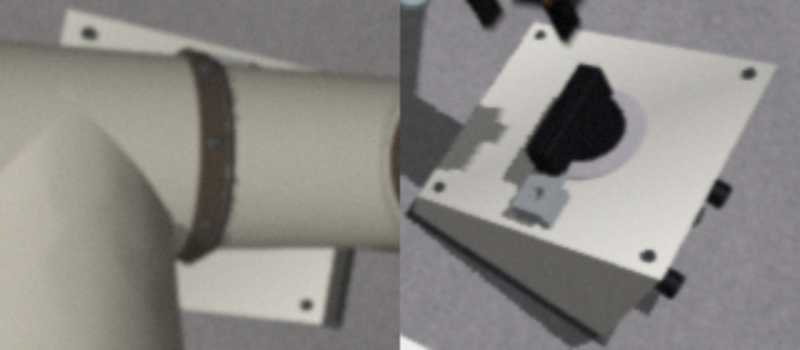

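The handle is done: in the scene crop the tab lies over the lug at (540,195), and the paddle sits 0.6° off the lug axis. Now go over the lens.

```bash

python3 -m creep '[[1,-14,347,-150,-35,-3.4,-8.5],[1,-14,347,-150,-35,-3.4,-8.5],[1,-14,347,-150,-35,-3.4,-8.5],[1,-14,347,-150,-35,-3.4,-8.5],[1,-14,347,-150,-35,-3.4,-8.5],[1,-14,347,-150,-35,-3.4,-8.5],[1,-14,347,-150,-35,-3.4,-8.5],[1,-14,347,-150,-35,-3.4,-8.5]]'
python3 -m creep '[[1,0,0,0,0,0,0],[1,0,0,0,0,0,0]]' >/dev/null
python3 - <<'E'
from h import *
print(go(*down(.450,-.291,.15,0)));st()
np.set_printoptions(precision=4,suppress=True)
P=cloud("top",cap("top")[1]); X,Y,Z=P[...,0],P[...,1],P[...,2]
m=(abs(X-.576)<.09)&(abs(Y+.052)<.09)&(Z>.1)&(Z<.118); q=P[m][:,:2]; k,lab,cc=cv2.kmeans(q.astype(np.float32),2,None,(3,50,1e-5),5,0); print("clips",cc,cc.mean(0),len(q))
for t in range(2):
  c=(P[m][:,:2][lab.ravel()==t]*1000).astype(np.float32); print(cv2.minAreaRect(c))
m=(np.hypot(X-.576,Y+.052)<.045)&(Z<.076)&(Z>.06); print("cell",cv2.minEnclosingCircle((P[m][:,:2]*1000).astype(np.float32)),P[m].mean(0),m.sum())
m=(np.hypot(X-.6,Y+.345)<.045)&(Z>.038); a=P[m][:,:2]; A=np.c_[2*a,np.ones(len(a))]; s=np.linalg.lstsq(A,(a**2).sum(1),rcond=None)[0]; print("ring fit",s[:2], P[m][:,2].mean())
E
```

```text
time_s: 7.3
tcp_pos: [0.4572, -0.2477, 0.3176]
ee_rot: [[1.0, 0.004, -0.012], [0.004, -1.0, -0.001], [-0.012, 0.001, -1.0]]
wrist_force: [1.2, 0.8, 0.3]
gripper_width: 0.997
gripper_force: 0.0
(array([-7. , 42.7,  3.4]), array([ 0.03,  0.79, -0.1 ]))
t 7.4667 tcp [ 0.4571 -0.2483  0.3173] J [-10.6  16.9 -21.2   0.2 -52.7 100.3] F [ 0.4  0.2 -0.1] M [-0.02 -0.02  0.03] g 1.002 0.0
clips [[ 0.6205 -0.0426]
 [ 0.6207 -0.0609]] [ 0.6206 -0.0517] 187
((620.8348999023438, -42.38716506958008), (22.098018646240234, 17.188722610473633), 0.43366172909736633)
((621.083984375, -61.26551055908203), (22.530845642089844, 16.8924503326416), 0.3243669867515564)
cell ((596.1907958984375, -51.242435455322266), 28.844993591308594) [ 0.5995 -0.056   0.0705] 110
ring fit [ 0.5977 -0.3444] 0.04167218025710377
```

```bash
python3 - <<'E'
from h import *
print(go(*down(.450,-.291,.10,-90)))
E
python3 -m creep '[[1,-7,43,30,0,0.7,12],[1,-7,43,53,0,0.7,20],[1,-7,43,53,0,0.7,30],[1,-7,43,53,0,0.7,90],[1,-7,43,53,0,0.7,90],[1,-7,43,53,0,0.7,90],[1,-7,43,53,0,0.7,90],[1,-7,43,53,0,0.7,90]]' >/dev/null
python3 -m creep '[[1,0,0,0,0,0,40],[1,0,0,0,0,0,40],[1,0,0,0,0,0,40],[1,0,0,0,0,0,40],[1,0,0,0,0,0,40],[1,0,0,0,0,0,40],[1,0,0,0,0,0,40]]'
python3 - <<'E'
from h import *
print(go(*down(.450,-.291,.030,-90)));st()
E
```

```text
(array([-7. , 43.8, 54. ]), array([ 0.61,  0.53, 90.03]))
time_s: 8.77
tcp_pos: [0.4513, -0.2881, 0.2661]
ee_rot: [[-0.122, -0.992, -0.001], [-0.992, 0.122, -0.007], [0.007, -0.0, -1.0]]
wrist_force: [0.3, -0.6, -0.6]
gripper_width: 1.001
gripper_force: 0.0
(array([ 2.6,  0.9, 72.1]), array([ 0.01, -0.4 , -7.03]))
t 8.7667 tcp [ 0.4513 -0.2881  0.2661] J [-15.1  21.7 -22.9   0.5 -45.3   7.7] F [ 0.3 -0.6 -0.6] M [ 0.07 -0.04  0.02] g 1.001 0.0
```

```bash

python3 -m creep '[[1,2.6,1,25,0,-0.4,-7],[1,2.6,1,50,0,-0.4,-7],[1,2.6,1,65,0,-0.4,-7],[1,2.6,1,72,0,-0.4,-7],[1,2.6,1,72,0,-0.4,-7],[-1,2.6,1,72,0,-0.4,-7],[-1,2.6,1,72,0,-0.4,-7],[-1,2.6,1,72,0,-0.4,-7]]'
python3 -m creep '[[-1,0,0,0,0,0,0],[-1,0,0,0,0,0,0],[-1,0,0,0,0,0,0],[-1,0,0,0,0,0,0]]'
python3 - <<'E'
from h import *
print(go(*down(.450,-.291,.030,-90)));st()
E
```

```text
time_s: 9.43
tcp_pos: [0.4496, -0.2925, 0.1949]
ee_rot: [[-0.001, -1.0, 0.001], [-1.0, 0.001, -0.001], [0.001, -0.001, -1.0]]
wrist_force: [-0.0, -0.5, 0.3]
gripper_width: 0.851
gripper_force: 0.0
time_s: 9.77
tcp_pos: [0.4493, -0.2926, 0.1944]
ee_rot: [[-0.002, -1.0, 0.0], [-1.0, 0.002, -0.0], [0.0, -0.0, -1.0]]
wrist_force: [0.2, 0.8, 4.6]
gripper_width: 0.682
gripper_force: 30.0
(array([-1.6, -0.7,  0.4]), array([-0.02, -0.02, -0.11]))
t 9.7667 tcp [ 0.4493 -0.2926  0.1944] J [-15.7  27.9 -26.2   0.  -35.9  15.6] F [0.2 0.8 4.6] M [ 0.4  -0.08  0.  ] g 0.682 30.00080555677414
```

```bash

python3 -m creep '[[1,0,0,0,0,0,0],[1,0,0,0,0,0,0],[1,0,0,0,0,0,0],[1,0,0,0,0,0,-7],[1,-1.5,0,0,0,0,-14],[1,-1.5,0,0,0,0,-21],[1,-1.5,0,0,0,0,-28],[1,-1.5,0,0,0,0,-35]]' >/dev/null
python3 -m creep '[[1,0,0,0,0,0,-7],[1,0,0,0,0,0,-14],[1,0,0,0,0,0,-21],[1,0,0,0,0,0,-28],[1,0,0,0,0,0,-35],[1,0,0,0,0,0,-42],[1,0,0,0,0,0,-49],[1,0,0,0,0,0,-55]]' >/dev/null
python3 -m creep '[[1,0,0,0,0,0,0],[1,0,0,0,0,0,0]]'
python3 - <<'E'
from h import *
print(go(*down(.4493,-.291,.030,0)));st()
E
```

```text
time_s: 11.27
tcp_pos: [0.4488, -0.291, 0.1934]
ee_rot: [[1.0, -0.005, -0.002], [-0.005, -1.0, 0.0], [-0.002, -0.0, -1.0]]
wrist_force: [0.8, 0.7, 0.2]
gripper_width: 1.001
gripper_force: 0.0
(array([ 0.5, -0. , -0.6]), array([-0.02,  0.11, -0.28]))
t 11.2667 tcp [ 0.4488 -0.291   0.1934] J [-15.6  27.9 -26.4   0.  -35.9 105.3] F [0.8 0.7 0.2] M [-0.05 -0.05 -0.04] g 1.001 0.0
```

```bash

python3 -m creep '[[-1,0.5,0,-0.6,0,0,0],[-1,0.5,0,-0.6,0,0,0],[-1,0.5,0,-0.6,0,0,0],[-1,0.5,0,-0.6,0,0,0],[-1,0.5,0,-0.6,0,0,0],[-1,0.5,0,-0.6,0,0,0],[-1,0.5,0,-0.6,0,0,0],[-1,0.5,0,-0.6,0,0,0]]'
python3 -m creep '[[-1,0,0,-10,0,0,0],[-1,0,0,-30,0,0,0],[-1,0,0,-60,0,0,0],[-1,0,0,-90,0,0,0],[-1,0,0,-120,0,0,0],[-1,0,0,-140,0,0,0],[-1,0,0,-140,0,0,0]]'
python3 - <<'E'
from h import *
print(go(*down(.577,-.052,.180,0.8)));st()
E
```

```text
time_s: 11.93
tcp_pos: [0.4495, -0.2911, 0.1943]
ee_rot: [[1.0, -0.002, -0.001], [-0.002, -1.0, 0.0], [-0.001, -0.0, -1.0]]
wrist_force: [1.2, -0.1, 0.4]
gripper_width: 0.679
gripper_force: 30.0
time_s: 12.52
tcp_pos: [0.4505, -0.2914, 0.3398]
ee_rot: [[1.0, -0.001, 0.009], [-0.001, -1.0, -0.004], [0.009, 0.004, -1.0]]
wrist_force: [0.0, -0.3, -1.6]
gripper_width: 0.68
gripper_force: 30.0
(array([ 126.2, -239.6,   -4. ]), array([ 0.22, -0.49, -0.87]))
t 12.5167 tcp [ 0.4505 -0.2914  0.3398] J [-1.560e+01  1.670e+01 -1.760e+01  1.000e-01 -5.520e+01  1.054e+02] F [ 0.  -0.3 -1.6] M [-0.09 -0.13 -0.06] g 0.68 29.99969869852066
```

```bash

python3 -m creep '[[-1,10,-18,-4,0,-0.5,-0.9],[-1,30,-57,-4,0,-0.5,-0.9],[-1,50,-95,-4,0,-0.5,-0.9],[-1,70,-133,-4,0,-0.5,-0.9],[-1,90,-171,-4,0,-0.5,-0.9],[-1,110,-209,-4,0,-0.5,-0.9],[-1,122,-232,-4,0,-0.5,-0.9],[-1,126,-239.6,-4,0,-0.5,-0.9]]'
python3 - <<'E'
from h import *
from scipy.optimize import minimize
th=np.linspace(0,2*np.pi,180,endpoint=False)
for n in ["top","scene"]:
    g=cv2.GaussianBlur(cv2.cvtColor(cv2.imread(f"pics/{n}0.png"),6).astype(np.float32),(0,0),.7)
    def samp(x,y,rr,z):
        u,v=proj(n,np.c_[x+rr*np.cos(th),y+rr*np.sin(th),np.full(180,z)]); return cv2.remap(g,u.astype(np.float32)[None],v.astype(np.float32)[None],1)[0]
    sel=abs(np.sin(th))>.5 if n=="top" else np.ones(180,bool)
    res=[]
    for x in np.arange(.570,.5835,.0005):
        for y in np.arange(-.058,-.046,.0005):
            res.append((np.mean((samp(x,y,.0335,.08)-samp(x,y,.0305,.08))[sel]),x,y))
    res.sort(); print(n,[np.round(v,4) for v in res[-4:]],[np.round(v,4) for v in res[:2]])
st(); print(go(*down(.5767,-.0522,.15,0.8)))
E
```

```text
time_s: 13.18
tcp_pos: [0.5777, -0.0477, 0.337]
ee_rot: [[1.0, 0.018, -0.01], [0.018, -1.0, 0.001], [-0.01, -0.001, -1.0]]
wrist_force: [-0.3, 0.1, -2.4]
gripper_width: 0.679
gripper_force: 30.0
top [array([ 4.4917,  0.5785, -0.0495]), array([ 4.5005,  0.5795, -0.049 ]), array([ 4.5434,  0.5795, -0.0495]), array([ 4.5741,  0.579 , -0.0495])] [array([-4.2942,  0.575 , -0.056 ]), array([-4.277 ,  0.5755, -0.056 ])]
scene [array([ 8.2063,  0.5775, -0.054 ]), array([ 8.2064,  0.578 , -0.054 ]), array([ 8.229 ,  0.5775, -0.0535]), array([ 8.2431,  0.578 , -0.0535])] [array([-10.5932,   0.5835,  -0.0495]), array([-10.5567,   0.5835,  -0.05  ])]
t 13.1833 tcp [ 0.5777 -0.0477  0.337 ] J [ 11.2  21.  -11.4  -0.2 -58.1  79.9] F [-0.3  0.1 -2.4] M [-0.12 -0.09 -0.  ] g 0.679 29.999597668647766
(array([-0.9,  4.5, 23. ]), array([-0.05,  0.59,  0.22]))
```

```bash

python3 -m creep '[[-1,-0.7,4.4,10,0,0.6,0.2],[-1,-0.7,4.4,30,0,0.6,0.2],[-1,-0.7,4.4,45,0,0.6,0.2],[-1,-0.7,4.4,55,0,0.6,0.2],[-1,-0.7,4.4,59,0,0.6,0.2],[-1,-0.7,4.4,59,0,0.6,0.2],[-1,-0.7,4.4,59,0,0.6,0.2]]'
python3 - <<'E'
from h import *
print(go(*down(.577,-.0521,.1143,0.8)));st()
p,d=cap("scene"); c=p[215:335,250:410]; cv2.imwrite("pics/c2.png",cv2.resize(c,(800,600),interpolation=2)[:,:,::-1])
E
```

```text
time_s: 13.77
tcp_pos: [0.5751, -0.0564, 0.2794]
ee_rot: [[1.0, 0.01, 0.001], [0.01, -1.0, 0.0], [0.001, -0.0, -1.0]]
wrist_force: [-0.0, -0.2, -2.0]
gripper_width: 0.679
gripper_force: 30.0
(array([ 2. , -4.2,  1.1]), array([-0.  , -0.03, -0.23]))
t 13.7667 tcp [ 0.5751 -0.0564  0.2794] J [ 10.5  24.3 -15.8   0.  -49.9  80.1] F [-0.  -0.2 -2. ] M [-0.1  -0.05 -0.04] g 0.679 29.9996218085289
```

View pics/c2.png

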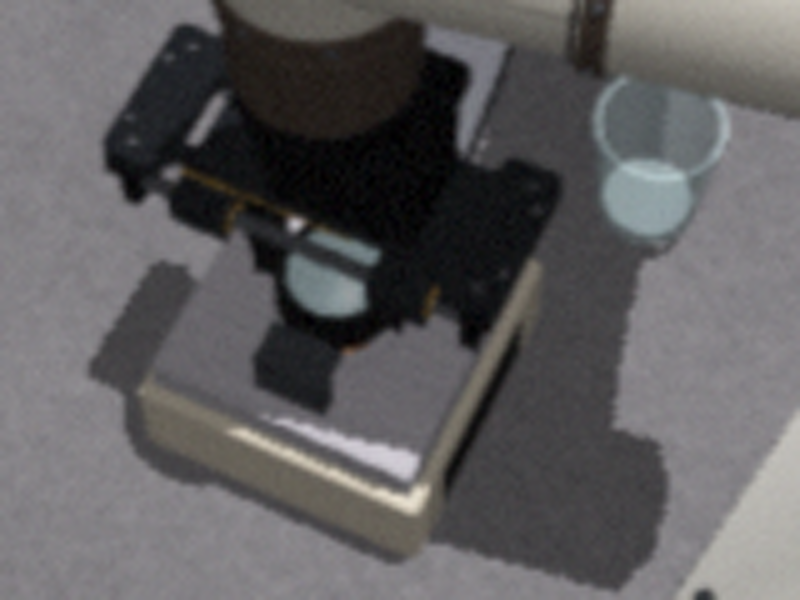

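The lens hovers just above the cell, with a sliver of orange at (360,350). It is offset to −y and −x, matching the 2 and 4 mm TCP error, so I correct that before going down.

```bash

python3 -m creep '[[-1,2,-4.2,0,0,0,-0.2],[-1,2,-4.2,0,0,0,-0.2],[-1,2,-4.2,0,0,0,-0.2],[-1,2,-4.2,1,0,0,-0.2],[-1,2,-4.2,2,0,0,-0.2],[-1,2,-4.2,3,0,0,-0.2]]'
python3 -m creep '[[-1,0,0,1,0,0,0],[-1,0,0,2,0,0,0],[-1,0,0,2,0,0,0]]'
python3 - <<'E'
from h import *
print(go(*down(.577,-.0521,.1143,0.8)));st()
E
```

```text
time_s: 14.32
tcp_pos: [0.5768, -0.0519, 0.2761]
ee_rot: [[1.0, 0.014, 0.0], [0.014, -1.0, 0.0], [0.0, -0.0, -1.0]]
wrist_force: [-0.4, -0.4, -2.1]
gripper_width: 0.678
gripper_force: 30.0
time_s: 14.57
tcp_pos: [0.5768, -0.0519, 0.2738]
ee_rot: [[1.0, 0.013, -0.0], [0.013, -1.0, 0.0], [-0.0, -0.0, -1.0]]
wrist_force: [0.6, 1.1, -1.9]
gripper_width: 0.685
gripper_force: 30.0
(array([ 0.2,  0.2, -4.5]), array([-0.01,  0.01, -0.03]))
t 14.5667 tcp [ 0.5768 -0.0519  0.2738] J [ 10.9  24.8 -15.9  -0.  -49.3  79.9] F [ 0.6  1.1 -1.9] M [-0.06  0.02 -0.03] g 0.685 29.999598562717438
```

```bash

for i in 1 2 3; do python3 -m creep '[[-1,0,0,1,0,0,0],[-1,0,0,1,0,0,0]]' | grep -E "tcp|force"; done
```

```text
tcp_pos: [0.5768, -0.0519, 0.273]
wrist_force: [0.2, -0.2, -1.8]
gripper_force: 30.0
tcp_pos: [0.5768, -0.0519, 0.272]
wrist_force: [-0.2, -0.5, -2.8]
gripper_force: 30.0
tcp_pos: [0.5768, -0.0519, 0.271]
wrist_force: [-0.4, 0.8, -1.6]
gripper_force: 30.0
```

```bash

for i in 1 2; do python3 -m creep '[[-1,0,0,1,0,0,0],[-1,0,0,2,0,0,0],[-1,0,0,2.5,0,0,0],[-1,0,0,2.5,0,0,0]]' | grep -E "tcp|force"; done
for i in 1 2; do python3 -m creep '[[-1,0,0,1,0,0,0],[-1,0,0,1,0,0,0]]' | grep -E "tcp|force"; done
```

```text
tcp_pos: [0.5768, -0.0519, 0.2685]
wrist_force: [-0.4, -0.3, -2.4]
gripper_force: 30.0
tcp_pos: [0.5768, -0.0519, 0.266]
wrist_force: [0.8, 0.4, -1.3]
gripper_force: 30.0
tcp_pos: [0.5769, -0.0519, 0.265]
wrist_force: [-0.5, -0.2, -1.5]
gripper_force: 30.0
tcp_pos: [0.577, -0.0519, 0.2643]
wrist_force: [0.3, -0.6, -0.9]
gripper_force: 30.0
```

```bash

python3 -m creep '[[1,0,0,0.3,0,0,0],[1,0,0,0.3,0,0,0],[1,0,0,0.3,0,0,0],[1,0,0,0.3,0,0,0],[1,0,0,-5,0,0,0],[1,0,0,-25,0,0,0],[1,0,0,-55,0,0,0],[1,0,0,-90,0,0,0]]'
python3 - <<'E'
from h import *
print(go(*down(.599,-.345,.15,-54)));st()
E
```

```text
time_s: 16.73
tcp_pos: [0.5764, -0.052, 0.3539]
ee_rot: [[1.0, 0.013, -0.004], [0.013, -1.0, -0.0], [-0.004, 0.0, -1.0]]
wrist_force: [-0.0, -0.1, 0.5]
gripper_width: 0.996
gripper_force: 0.0
(array([ 18.8, 293.3,  39.9]), array([ 0.12,  0.19, 54.77]))
t 16.7333 tcp [ 0.5764 -0.052   0.3539] J [ 10.9  20.  -10.4  -0.  -59.8  79.9] F [-0.  -0.1  0.5] M [ 0.02 -0.19 -0.03] g 0.996 0.0
```

```bash

python3 -m creep '[[1,19,293,-10,0,0.2,54.8],[1,19,293,-10,0,0.2,54.8],[1,19,293,0,0,0.2,54.8],[1,19,293,0,0,0.2,54.8],[1,19,293,0,0,0.2,54.8],[1,19,293,0,0,0.2,54.8],[1,19,293,0,0,0.2,54.8],[1,19,293,0,0,0.2,54.8]]' >/dev/null
python3 -m creep '[[1,0,0,0,0,0,0],[1,0,0,0,0,0,0]]' >/dev/null
python3 - <<'E'
from h import *
np.set_printoptions(precision=4,suppress=True)
print(go(*down(.599,-.345,.042,-54)));st()
for n in ["scene","top"]:
    p,d=cap(n); P=cloud(n,d); X,Y,Z=P[...,0],P[...,1],P[...,2]
    m=(np.hypot(X-.577,Y+.052)<.031)&(Z>.085)&(Z<.108); print(n,m.sum(),P[m].mean(0),np.percentile(Z[m],[5,50,95]))
    k=vision.cut_out(n,"lens")[:1]; print([(o["conf"],o["uv"]) for o in k], proj(n,np.array([.577,-.052,.096])))
    cv2.imwrite(f"pics/d_{n}.png",p[:,:,::-1])
a=cv2.imread("pics/d_scene.png")[240:330,265:365]; b=cv2.imread("pics/d_scene.png")[215:305,170:270]
cv2.imwrite("pics/d.png",cv2.resize(cv2.hconcat([a,b]),(800,360),interpolation=2))
E
```

```text
(array([ -0.6,   0.8, 148. ]), array([-0.11, -0.14,  0.06]))
t 17.5667 tcp [ 0.5996 -0.3449  0.354 ] J [-16.6  30.5   6.8  -0.  -66.1  52.6] F [-0.   0.3  0.6] M [ 0.05 -0.04  0.02] g 1.001 0.0
scene 438 [ 0.5793 -0.05    0.0953] [0.0903 0.0953 0.1002]
[(0.63, [319.1, 271.8])] (np.float64(318.61555896881833), np.float64(272.5694377162527))
top 610 [ 0.5752 -0.051   0.0961] [0.0918 0.096  0.1005]
[(0.9, [309.6, 220.0])] (np.float64(310.9584101083479), np.float64(216.67807412057854))
```

View pics/d.png

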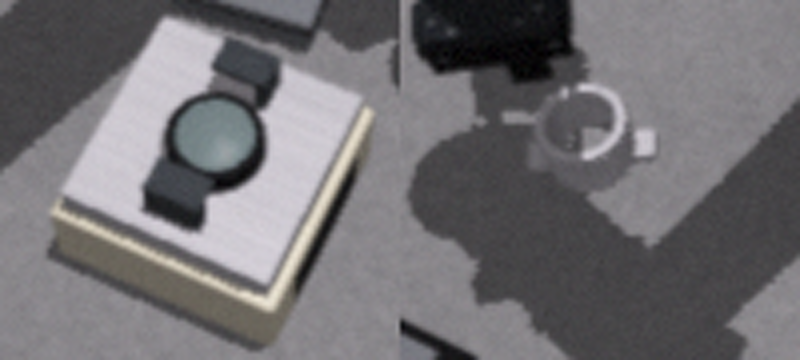

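The lens sits level in the cell at (215,140) in the left crop, with its mount at about 0.094 m, as it must be. The ring on the right, at (580,125), is untouched. Now grasp it.

```bash

python3 -m creep '[[1,-0.6,0.8,30,0,0,0],[1,-0.6,0.8,65,0,0,0],[1,-0.6,0.8,100,0,0,0],[1,-0.6,0.8,130,0,0,0],[1,-0.6,0.8,145,0,0,0],[1,-0.6,0.8,148,0,0,0],[1,-0.6,0.8,148,0,0,0],[-1,-0.6,0.8,148,0,0,0]]'
python3 -m creep '[[-1,0,0,0,0,0,0],[-1,0,0,0,0,0,0],[-1,0,0,0,0,0,0],[-1,0,0,0,0,0,0],[-1,0,0,0,0,0,0],[-1,0,0,0,0,0,0],[-1,0,0,0,0,0,0]]'
python3 - <<'E'
from h import *
st()
E
```

```text
time_s: 18.43
tcp_pos: [0.6003, -0.3444, 0.2078]
ee_rot: [[0.589, -0.808, 0.006], [-0.808, -0.589, -0.003], [0.006, -0.003, -1.0]]
wrist_force: [0.3, 0.3, -0.0]
gripper_width: 0.975
gripper_force: 0.0
time_s: 19.02
tcp_pos: [0.5994, -0.345, 0.2072]
ee_rot: [[0.588, -0.809, 0.004], [-0.809, -0.588, -0.002], [0.004, -0.002, -1.0]]
wrist_force: [-1.1, 1.1, 5.5]
gripper_width: 0.69
gripper_force: 30.0
t 19.0167 tcp [ 0.5994 -0.345   0.2072] J [-16.6  38.3  -1.9   0.1 -49.5  52.5] F [-1.1  1.1  5.5] M [0.24 0.51 0.07] g 0.69 30.004060277715325
```

```bash

python3 -m creep '[[-1,0,0,-10,0,0,0],[-1,0,0,-30,0,0,0],[-1,0,0,-60,0,0,0],[-1,0,0,-95,0,0,0],[-1,0,0,-130,0,0,0],[-1,0,0,-145,0,0,0],[-1,0,0,-145,0,0,0],[-1,0,0,-145,0,0,0]]'
python3 - <<'E'
from h import *
np.set_printoptions(precision=4,suppress=True)
st();s=r.sense();z0=s["tcp_pos"][2]-.2072
print(go(*down(.577,-.052,.19,-105)))
for n in ["scene","top"]:
    p,d=cap(n);P=cloud(n,d);L=P-s["tcp_pos"];rr=np.hypot(L[...,0],L[...,1]);h=P[...,2]-z0
    m=(rr>.0325)&(rr<.046)&(h>-.002)&(h<.012); q=L[m]; print(n,m.sum(),np.sort(np.degrees(np.arctan2(q[:,1],q[:,0])))[::max(1,m.sum()//12)])
E
```

```text
time_s: 19.68
tcp_pos: [0.5986, -0.3444, 0.3515]
ee_rot: [[0.587, -0.81, 0.005], [-0.81, -0.587, -0.001], [0.003, -0.004, -1.0]]
wrist_force: [0.0, -0.6, -2.4]
gripper_width: 0.684
gripper_force: 30.0
t 19.6833 tcp [ 0.5986 -0.3444  0.3515] J [-16.5  30.4   6.4  -0.1 -65.7  52.5] F [ 0.  -0.6 -2.4] M [ 0.11  0.07 -0.  ] g 0.684 29.999113027006388
(array([-249.4, -154.2,   -2.7]), array([-0.28, -0.09, 50.95]))
scene 44 [ 21.7347  60.2195 102.9196 104.1102 106.6193 107.7429 111.1488 112.8598
 116.0621 120.25   123.1725 126.6203 128.8495 134.8615 136.7935]
top 66 [106.9816 111.0489 113.4159 115.0136 117.5028 119.9126 122.2021 124.6119
 127.2576 129.393  131.6609 133.6134 135.5587 137.7414]
```

```bash

python3 -m creep '[[-1,-15,-9,-3,0,0,4],[-1,-45,-28,-3,0,0,8],[-1,-78,-48,-3,0,0,14],[-1,-111,-69,-3,0,0,20],[-1,-145,-89,-3,0,0,26],[-1,-178,-110,-3,0,0,32],[-1,-212,-131,-3,0,0,37],[-1,-240,-148,-3,0,0,41]]'>/dev/null
python3 -m creep '[[-1,4.7,-9.8,0,0,0,2],[-1,4.7,-9.8,0,0,0,2],[-1,4.7,-9.8,0,0,0,2],[-1,4.7,-9.8,0,0,0,2]]'>/dev/null
python3 - <<'E'
from h import *
print(go(*down(.577,-.052,.1412,-97)));st()
E
```

```text
(array([-16.5,  11.8,  47.1]), array([-0.04, -0.08, -0.05]))
t 20.7833 tcp [ 0.5866 -0.0697  0.3523] J [  8.9  21.1  -9.    0.1 -59.9 -16. ] F [-0.7 -0.4 -1.3] M [ 0.05 -0.06 -0.01] g 0.685 29.999259137548506
```

```bash

python3 -m creep '[[-1,-16.5,11.8,0,0,0,0],[-1,-16.5,11.8,5,0,0,0],[-1,-16.5,11.8,15,0,0,0],[-1,-16.5,11.8,28,0,0,0],[-1,-16.5,11.8,38,0,0,0],[-1,-16.5,11.8,43,0,0,0],[-1,-16.5,11.8,43,0,0,0],[-1,-16.5,11.8,43,0,0,0]]'>/dev/null
python3 - <<'E'
from h import *
print(go(*down(.577,-.052,.1372,-97)));st()
E
```

```text
(array([0.4, 0.6, 9.1]), array([-0.17, -0.08, -0.04]))
t 21.45 tcp [ 0.5776 -0.0516  0.3103] J [ 10.9  22.5 -13.6   0.2 -53.8 -18. ] F [ 0.2  0.1 -1.3] M [ 0.07 -0.02  0.01] g 0.688 29.99937070067972
```

```bash

python3 -m creep '[[-1,0.4,0.6,2,-0.15,0,0],[-1,0.4,0.6,4,-0.15,0,0],[-1,0.4,0.6,5.5,-0.15,0,0],[-1,0.4,0.6,5.5,-0.15,0,0]]' | grep -E "tcp|force"
for i in 1 2 3 4; do python3 -m creep '[[-1,0,0,1,0,0,0],[-1,0,0,1,0,0,0]]' | grep -E "tcp|wrist_force"; done
```

```text
tcp_pos: [0.5767, -0.0516, 0.3051]
wrist_force: [-0.7, -0.3, -1.3]
gripper_force: 30.0
tcp_pos: [0.5768, -0.0515, 0.3042]
wrist_force: [0.4, 0.6, -1.4]
tcp_pos: [0.5767, -0.0515, 0.3031]
wrist_force: [-0.9, -0.0, -1.7]
tcp_pos: [0.5768, -0.0515, 0.302]
wrist_force: [-0.8, 0.4, -1.9]
tcp_pos: [0.5769, -0.0515, 0.3012]
wrist_force: [0.6, 0.1, -0.5]
```

```bash

for i in 1 2; do python3 -m creep '[[-1,0,0,0.5,0,0,0],[-1,0,0,0.5,0,0,0]]' | grep -E "tcp|wrist_force"; done
```

```text
tcp_pos: [0.5768, -0.0515, 0.3012]
wrist_force: [-1.7, 1.5, 1.6]
tcp_pos: [0.5768, -0.0515, 0.3011]
wrist_force: [-1.5, 2.7, 4.8]
```

```bash

python3 -m creep '[[-1,0,0,-0.5,0,0,5],[-1,0,0,-0.5,0,0,10],[-1,0,0,-0.5,0,0,16],[-1,0,0,-0.5,0,0,22],[-1,0,0,-0.5,0,0,28],[-1,0,0,-0.5,0,0,34],[-1,0,0,-0.5,0,0,40],[-1,0,0,-0.5,0,0,45]]' | grep -E "tcp|wrist_force"
python3 -c "
from h import *
st()"
python3 -m creep '[[-1,0,0,0,0,0,5],[-1,0,0,0,0,0,10],[-1,0,0,0,0,0,14],[-1,0,0,0,0,0,18],[-1,0,0,0,0,0,21],[-1,0,0,0,0,0,23],[-1,0,0,0,0,0,25],[-1,0,0,0,0,0,25]]'
python3 - <<'E'
from h import *
st()
s=r.sense()
p,d=cap("scene"); c=p[235:335,260:380]; cv2.imwrite("pics/e.png",cv2.resize(c,(720,600),interpolation=2)[:,:,::-1])
E
```

```text
tcp_pos: [0.5771, -0.0516, 0.3012]
wrist_force: [-1.0, -0.1, 2.8]
t 23.45 tcp [ 0.5771 -0.0516  0.3012] J [ 10.9  23.  -14.3   0.1 -52.6 -63.3] F [-1.  -0.1  2.8] M [ 0.09 -0.06  0.05] g 0.683 29.99590376392007
time_s: 24.12
tcp_pos: [0.5772, -0.0516, 0.3011]
ee_rot: [[-0.975, -0.224, 0.002], [-0.224, 0.975, -0.001], [-0.002, -0.002, -1.0]]
wrist_force: [1.0, 0.8, 1.9]
gripper_width: 0.69
gripper_force: 30.0
t 24.1167 tcp [ 0.5772 -0.0516  0.3011] J [ 10.9  23.  -14.3   0.1 -52.6 -88. ] F [1.  0.8 1.9] M [ 0.03 -0.15 -0.04] g 0.69 30.001249643974006
```

View pics/e.png

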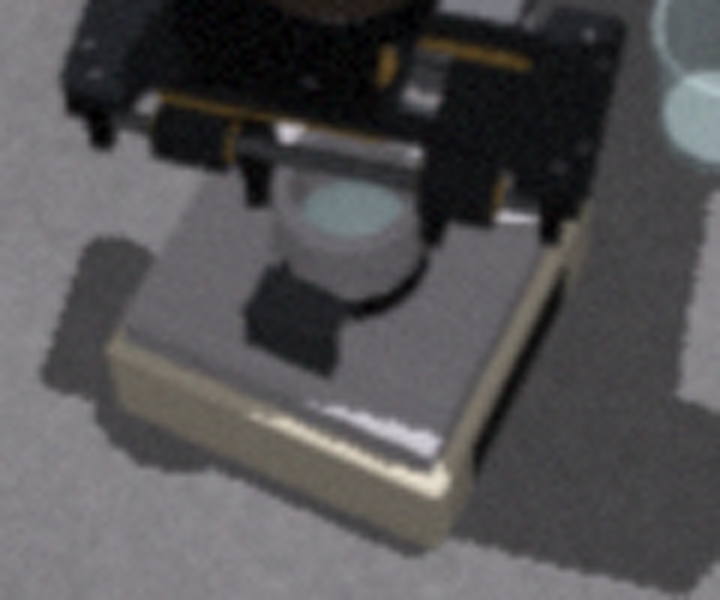

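The ring sits upright on the lens at (350,210), its ear now hidden under the clip arm at (300,300). I keep turning in small steps until the moment shows the stop.

```bash

for i in 1 2 3 4; do python3 -m creep '[[-1,0,0,0,0,0,1],[-1,0,0,0,0,0,2],[-1,0,0,0,0,0,2]]' >/dev/null; python3 -c "
from h import *
s=r.sense();R=s['ee_rot'];print(np.degrees(np.arctan2(R[1,0],R[0,0])).round(2),s['wrist_force'].round(1),s['moment'].round(2))"; done
```

```text
-169.05 [ 0.5 -1.   3.4] [-0.1  -0.28 -0.07]
-171.07 [1.2 0.3 4.1] [-0.09 -0.23 -0.09]
-173.07 [0.8 0.  5.7] [-0.   -0.16 -0.01]
-175.06 [0.8 0.3 4.9] [-0.08 -0.16 -0.04]
```

```bash

for i in 1 2 3 4 5; do python3 -m creep '[[-1,0,0,0,0,0,0.5],[-1,0,0,0,0,0,1],[-1,0,0,0,0,0,1]]' >/dev/null; python3 -c "
from h import *
s=r.sense();R=s['ee_rot'];print(np.degrees(np.arctan2(R[1,0],R[0,0])).round(2),s['wrist_force'].round(1),s['moment'].round(2),s['tcp_pos'].round(4))"; done
```

```text
-176.01 [ 0.5 -2.1  5.6] [-0.53 -0.14  0.18] [ 0.5769 -0.0519  0.3011]
-177.0 [ 0.  -4.2  5.1] [-1.14 -0.2   0.22] [ 0.5768 -0.0523  0.3011]
-177.87 [-1.2 -4.8  5.3] [-1.45 -0.13  0.77] [ 0.5768 -0.0524  0.3012]
-178.8 [ 0.7 -5.3  4. ] [-1.64 -0.34  1.23] [ 0.577  -0.0524  0.3012]
-179.82 [ 1.5 -6.1  4.5] [-1.83 -0.69  1.12] [ 0.5773 -0.0524  0.3012]
```

Contact began at −176°, and both stops bear from −178° (moment 1.2 N m), which agrees with the 123° ear angle measured in the lifted view. Relieve the twist, let go and rise.

```bash

python3 -m creep '[[-1,0,0,0,0,0,-1],[-1,0,0,0,0,0,-1.5],[1,0,0,0,0,0,-1.5],[1,0,0,0,0,0,-1.5],[1,0,0,0,0,0,-1.5],[1,0,0,0,0,0,-1.5],[1,0,0,0,0,0,-1.5],[1,0,0,0,0,0,-1.5]]' >/dev/null
python3 -m creep '[[1,0,0,-5,0,0,0],[1,0,0,-25,0,0,0],[1,0,0,-60,0,0,0],[1,0,0,-100,0,0,0],[1,-40,40,-120,0,0,0],[1,-70,75,-120,0,0,0],[1,-70,115,-120,0,0,0],[1,-70,150,-120,0,0,0]]' 
python3 -m creep '[[1,0,40,0,0,0,0],[1,0,80,0,0,0,0],[1,0,120,0,0,0,0],[1,0,120,0,0,0,0]]' >/dev/null
python3 - <<'E'
from h import *
np.set_printoptions(precision=4,suppress=True)
st()
for n in ["scene","top"]:
    p,d=cap(n);P=cloud(n,d);C=np.array([.577,-.052,.094]);L=P-C;X,Y,H=L[...,0],L[...,1],L[...,2];rr=np.hypot(X,Y)
    m=(rr<.036)&(H>.037)&(H<.05); a=P[m][:,:2]; s=np.linalg.lstsq(np.c_[2*a,np.ones(len(a))],(a**2).sum(1),rcond=None)[0]; print(n,"ring",m.sum(),s[:2],np.median(P[m][:,2]))
    m=(rr>.0325)&(rr<.043)&(H>.002)&(H<.0125)&(abs(Y)<.02); print("ear pts",m.sum())
    k=(abs(((P-O)@N)-.049)<.007)&(abs((P-O)@XL)<.11)&(abs((P-O)@YL)<.09); 
    if k.sum()>50: print("handle",cv2.minAreaRect((np.c_[((P-O)@XL)[k],((P-O)@YL)[k]]*1000).astype(np.float32)))
    cv2.imwrite(f"pics/f_{n}.png",p[:,:,::-1])
a=cv2.imread("pics/f_scene.png")[235:335,270:370]; b=cv2.imread("pics/f_top.png")[170:270,260:360]
cv2.imwrite("pics/f.png",cv2.resize(cv2.hconcat([a,b]),(800,400),interpolation=2))
E
```

```text
time_s: 27.75
tcp_pos: [0.6436, 0.0919, 0.4212]
ee_rot: [[-1.0, -0.024, 0.003], [-0.024, 1.0, -0.0], [-0.003, -0.0, -1.0]]
wrist_force: [0.6, 0.7, -1.3]
gripper_width: 1.0
gripper_force: 0.0
t 28.0833 tcp [0.6385 0.2172 0.4198] J [  32.5   26.4    9.6    0.   -73.  -120.6] F [-0.3 -1.1 -0.4] M [-0.05 -0.18  0.02] g 1.002 0.0
scene ring 219 [ 0.5787 -0.0521] 0.134999090590737
ear pts 6
handle ((49.01333999633789, -0.8350534439086914), (29.589426040649414, 25.887252807617188), 1.362240195274353)
top ring 293 [ 0.5752 -0.0519] 0.13569394632752996
ear pts 15
handle ((11.3651123046875, -0.2641592025756836), (25.029638290405273, 99.48507690429688), 89.94554901123047)
```

View pics/f.png

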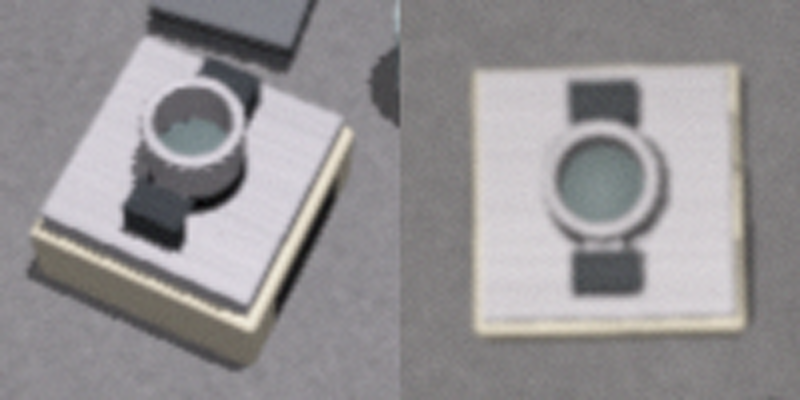

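The ring is level on the lens (top at 0.1355 m, expected 0.136) and centred, with its ears under the arms, and the near ear in line with the clips at (605,243). The handle is at 0° error and the robot is clear.

```bash
python3 -c "
from station import r
print(r.finish_job())"
```

```text
the job is handed in; nothing more can be done
None
```

I've handed the job in; it gave no verdict. The last images show the isolator handle at off over the hasp hole, and the ring level and centred on the lens with its ears under the clips. The lens was seated level in the cell when I checked it before fitting the ring.

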